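# Put the tipped-out shopping away on the stool top

### The arm

A 6-joint arm with a two-finger parallel gripper is mounted at the origin on the work surface. World frame = base frame: x ahead of the robot, y to its left, z up, the work surface at z = 0. Lengths are in m, angles in rad, forces in N, time in s.
With the tool pointing down it reaches from about 0.25 to 0.725 m from the base axis. Payload 4 kg.
Tool frame: the origin (TCP) lies at the very end of the fingers, on their centre line; the grasp point (between the pads) lies 19 mm behind it; z points along the fingers, y is the line along which they close (so a half turn about z gives the same grasp; the last joint's range is limited). The gripper opens to 85 mm and grips with 20 to 120 N. Pads are 22 mm wide; open, the fingers measure 114 mm over their backs; the gripper's body (76 mm by 85 mm) begins 54 mm behind the grasp point. The pads swing forward as they close: fully open they stand 13 mm farther back than shut.
Start: joints at [1.182, 0.241, 0.005, 1.335, 0, 1.571], TCP at [0.19, 0.463, 0.231] pointing down, gripper open.
Joint ranges: [-2.72, 2.72], [-1.05, 1.87], [-1.09, 1.28], [-1.99, 2.15], [-1.42, 1.44], [-3.14, 3.14]. Speed limits (rad/s): [2.79, 2.79, 3.14, 3.14, 3.14, 3.14].

### API

Orientations are given as a unit quaternion [x, y, z, w].
In Python, from workcell import telemetry, vision, workorder gives the robot as it stands.
- The arm moves only by the shell command python3 -m inch 'ROWS'. ROWS is JSON, a list of rows, each a list of 3 entries, a list of its own where there are three numbers: the turn, a rotation vector about the tool's x, y, z scaled (see below), then the shift along the tool's x, y, z scaled (see below), then the closure, from -1 (fully open) to 1 (shut). A call has 1 to 10 rows; each row shifts and turns the commanded pose from where the row before left it, along the tool's axes as they then stand; what a row does not reach is not made up. The controller multiplies each number of a shift by 0.3 m and each number of a turn by 360 degrees. A row lasts 1/12 s, in which the tool goes at most 41.7 mm and 7.16 degrees, less where a joint would pass 70% of its speed; a pose out of reach is approached as far as the arm can. A call with a number of a shift or a turn outside -1 to 1 is refused whole. A call with a gripper value outside its range is refused whole. The fingers move at their own pace and stop on an object; the grip force is fixed at half the most. Time passes only in rows, so rows that do not move let the fingers close. It gives the time, the measured TCP pose, the force, the opening and the grip force at its end, in the units of the state.
- telemetry.get_obs(): the state, without advancing time (a new reading comes with each control period).
- vision.camera(name): name is "scene" or "top" or "wrist"; returns a dict with "img" (420x560x3 uint8, red, green, blue), "fov_y" (degrees; the focal length in pixels is half the picture's height over the tangent of half this angle, whatever the lens; pixels are square), "cx", "cy" (the principal point, pixels), "pose" (4x4, takes a point from camera to world coordinates). Camera axes: x right, y up, looking along -z (the intrinsics and any distortion apply to the point x, -y, -z); pixel columns grow to the right and rows downward; lengths in m; the calibration is good to about 2 mm. A picture is of the moment at which its call begins. There is no depth.
- workorder.job_done(): hands the job in; it is judged then, once.
The state is a dict: "clock": time; "joint_pos": joint angles; "joint_vel": joint speeds; "tau": joint torques, N m; "eef_pos": TCP position; "tool_rot": TCP orientation; "ft_force": force on the tool from outside, world axes, zero at the start; "ft_torque": the same for the moment, N m; "grip_width": finger opening in m; "grasp_force": force on a finger pad.
Only numpy, scipy, OpenCV 4.12 (cv2) and the standard library are available. Lean on these libraries where they do the work, as an engineer would, in place of code of your own. Each camera call takes 0.05 s, during which the arm holds its last target. There are 200 camera calls.

### The job

The shopping has been tipped out on the round stool top: put the mandarin and the plum in the brass-rimmed wooden bowl, stand the two spice jars upright in the spice rack, one in each bay, and put the garlic bulb in the terracotta garlic pot. Set each thing down in its place rather than dropping it, and do not push the kettle, the lidded aluminium pot, the bowl, the rack or the garlic pot from where they stand.

Things in the scene. Friction and masses are not known exactly. Their poses are not given: they have to be found in the camera images.
- mandarin: Orange mandarin, a slightly flattened ball 54 mm across and 44 mm high with a small flat underside and a green button on top, about 85 g. Origin at its centre (22 mm above the surface it stands on, where it is widest); z up its stalk axis. Loose; goes in the bowl.
- plum: Purple plum, 46 mm across and 48 mm high with a small flat underside and a thin stalk on top, about 60 g. Origin at its centre (24 mm above the surface it stands on, where it is widest); z up its stalk axis. Loose; goes in the bowl.
- garlic: Cream-white garlic bulb with bulging cloves, 52 mm across, 44 mm high without its neck (12 mm thick, 10 mm taller), flat underside, about 55 g. Origin 22 mm above its underside on the axis; it is widest from 7 mm below the origin to the origin and narrows above; z up the neck. Loose; goes in the garlic pot.
- jar_red: Straight round spice jar full of rust-red paprika with a red plastic screw lid, 42 mm diameter, 78 mm tall, about 110 g. Origin at the centre of its underside, z up. Loose; stands in either bay of the rack.
- jar_yellow: Straight round spice jar full of mustard-yellow turmeric with a yellow plastic screw lid, 42 mm diameter, 78 mm tall, about 110 g. Origin at the centre of its underside, z up. Loose; stands in the other bay of the rack.
- bowl: Wide dark wooden bowl with a brass rim, 204 mm across the rim and 65 mm high, about 700 g, loose. Inside, a flat round floor about 60 mm in radius lies 8 mm above its underside; the wall slopes out from there to about 95 mm radius at the rim. Origin at the centre of its underside, z up.
- rack: Low open spice rack of pale wood, 80 mm (x) by 156 mm (y) and 30 mm high, walls 6 mm, floor 6 mm thick, about 500 g, loose. A middle wall across it makes two bays, each 68 mm (x) by 69 mm (y) inside, centred at y = +37.5 mm and y = -37.5 mm of its own frame. Origin at the centre of its underside, z up; y runs along the row of the two bays.
- keeper: Open terracotta garlic pot, round, 135 mm across its thick rim and 60 mm high, about 700 g, loose; inside 108 mm across at the floor (8 mm above its underside) and about 116 mm at the rim. Origin at the centre of its underside, z up.
- kettle: Blackened steel kettle standing on a blue ceramic tile 160 mm square and 8 mm thick; body 160 mm across, 125 mm high, with its wooden-gripped bail handle 209 mm high, short spout along its +y, about 0.95 kg. Bystander, left of the work. Origin at the centre of its underside, z up.
- pot: Small aluminium pot with a closed hinged lid, 124 mm across, 111 mm high to the lid's black knob; a black stick handle reaches 175 mm from its axis along its own -x at a height of 75 mm; about 0.5 kg. Bystander, right of the work. Origin at the centre of its underside, z up.
Things that resemble listed ones, but are neither listed nor needed, are in the scene too. There is more than one size of the jar_red; the job needs the middle-sized. What is meant by the plum is not blue, and is the larger of those in its own colour.

How it is judged:
At the end, for the whole second after the job is handed in: Mandarin and plum in the bowl (within 80 mm of its axis, below its rim), garlic in its pot (within 40 mm of the axis), a jar in each rack bay on its floor, upright to 0.15 rad; all at rest under 0.02 m/s; bowl, rack and garlic pot level; these, kettle and lidded pot within 30 mm of their start (horizontal distance between each of mandarin, plum and bowl below 0.08 m and z of mandarin in the frame of bowl between 0.01 and 0.06 m and z of plum in the frame of bowl between 0.01 and 0.06 m and horizontal distance between garlic and keeper below 0.04 m and z of garlic in the frame of keeper between 0.01 and 0.05 m and x of jar_red in the frame of rack between -0.022 and 0.022 m and z of jar_red in the frame of rack between 0 and 0.012 m and angle between each of jar_red, jar_yellow's own z axis and vertical below 0.15 rad and x of jar_yellow in the frame of rack between -0.022 and 0.022 m and z of jar_yellow in the frame of rack between 0 and 0.012 m and ((y of jar_red in the frame of rack between 0.015 and 0.06 m and y of jar_yellow in the frame of rack between -0.06 and -0.015 m) or (y of jar_yellow in the frame of rack between 0.015 and 0.06 m and y of jar_red in the frame of rack between -0.06 and -0.015 m)) and linear speed of each of mandarin, plum, garlic, jar_red, jar_yellow below 0.02 m/s and distance of each of bowl, rack, keeper, kettle, pot from where it was at the start of the episode below 0.03 m and angle between each of bowl, rack, keeper's own z axis and vertical below 0.1 rad); the robot touches nothing.
It fails at once if mandarin, plum or garlic is dropped from more than about 3 cm or flung (faster than 0.8 m/s while not held) ((linear speed of mandarin above 0.8 m/s and contact force between the fingers and mandarin below 0.05 N) or (linear speed of plum above 0.8 m/s and contact force between the fingers and plum below 0.05 N) or (linear speed of garlic above 0.8 m/s and contact force between the fingers and garlic below 0.05 N)).
It fails at once if a spice jar is dropped from more than about 3 cm or flung (faster than 0.8 m/s while not held) ((linear speed of jar_red above 0.8 m/s and contact force between the fingers and jar_red below 0.05 N) or (linear speed of jar_yellow above 0.8 m/s and contact force between the fingers and jar_yellow below 0.05 N)).
It fails at once if the bowl, the rack or the garlic pot is pushed more than 30 mm from its place (distance of any of bowl, rack, keeper from where it was at the start of the episode above 0.03 m).
It fails at once if the kettle or the lidded pot is pushed more than 30 mm from its place (distance of any of kettle, pot from where it was at the start of the episode above 0.03 m).
It also fails if it takes over 128 s, if anything falls off the work surface, if the arm or the gripper's body presses on something with over 40 N, if the wrist force passes 120 N, or if a joint passes its speed limit or range.

## Working session

There is one attempt and no reset: what is moved stays moved. The work goes in short steps, Python scripts to look and compute and a shell command to move; the robot and the scene stay as the last step left them, time stands still between calls to the robot, and variables do not carry over. Pictures are saved under pics/ and viewed, at most 14 in all, crops included, and the job is handed in when it is done.

```bash
ls; mkdir -p pics; python3 - <<'E'
from workcell import telemetry, vision
import cv2
o=telemetry.get_obs();print({k:o[k] for k in('clock','eef_pos','tool_rot','grip_width')})
for n in('scene','top'):
    c=vision.camera(n);print(n,{k:v for k,v in c.items() if k!='img'})
    cv2.imwrite(f'pics/{n}0.png',c['img'][:,:,::-1])
E
```

```text
pics
{'clock': 0.0, 'eef_pos': array([0.18928262, 0.46210605, 0.23042837]), 'tool_rot': array([ 1.93158415e-01,  9.81167032e-01, -1.01947631e-03, -2.06505882e-04]), 'grip_width': 0.08558467733966384}
scene {'fov_y': 56.60230103902306, 'cx': 275.5084319879133, 'cy': 205.83327584293772, 'pose': array([[-0.09165745, -0.52922827,  0.84351429,  1.39907225],
       [ 0.99577129, -0.05398653,  0.0743303 ,  0.09704796],
       [ 0.00620071,  0.84676023,  0.53193858,  0.6209126 ],
       [ 0.        ,  0.        ,  0.        ,  1.        ]])}
top {'fov_y': 45.05084887120698, 'cx': 276.6968173239914, 'cy': 211.6439400607071, 'pose': array([[ 0.021486  ,  0.99366637, -0.11029733,  0.37259211],
       [-0.99974954,  0.02066346, -0.00859531, -0.01286174],
       [-0.00626175,  0.11045439,  0.99386147,  1.41618048],
       [ 0.        ,  0.        ,  0.        ,  1.        ]])}
```

View pics/scene0.png

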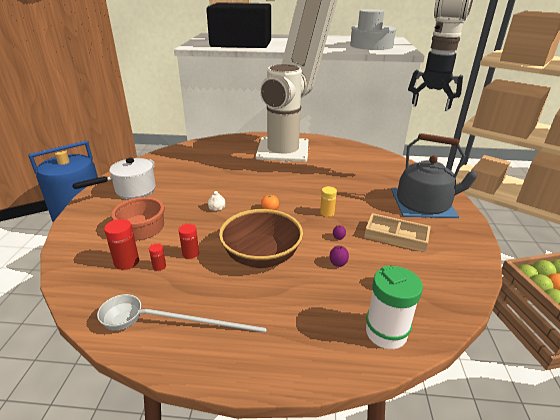

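View pics/top0.png

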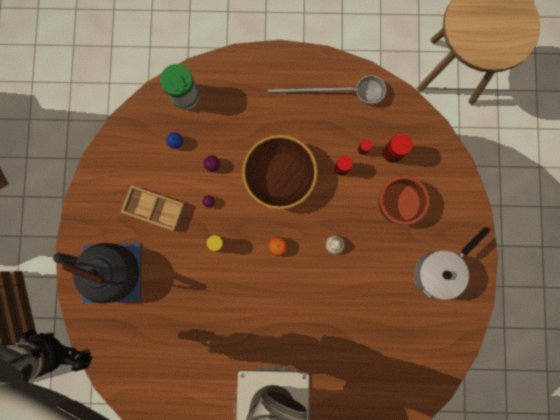

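```bash
python3 - <<'E'
import cv2
t=cv2.imread('pics/top0.png');s=cv2.imread('pics/scene0.png')
cv2.imwrite('pics/t1.png',cv2.resize(t[130:290,110:310],None,fx=3.5,fy=3.5,interpolation=cv2.INTER_CUBIC))
cv2.imwrite('pics/t2.png',cv2.resize(t[130:290,300:500],None,fx=3.5,fy=3.5,interpolation=cv2.INTER_CUBIC))
cv2.imwrite('pics/s1.png',cv2.resize(s[170:290,100:440],None,fx=2.3,fy=2.3,interpolation=cv2.INTER_CUBIC))
E
```

```text
(no output)
```

View pics/t1.png

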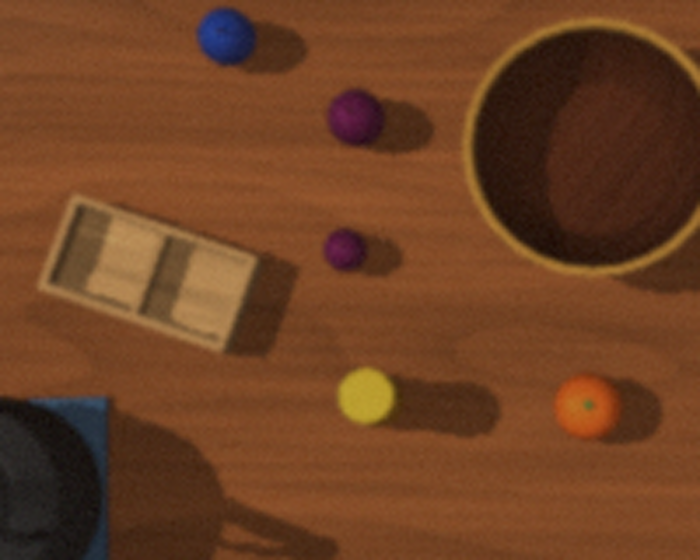

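View pics/t2.png

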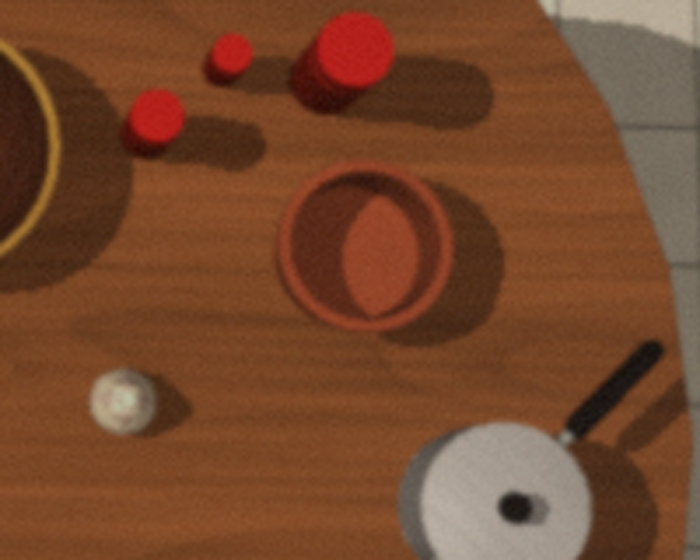

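View pics/s1.png

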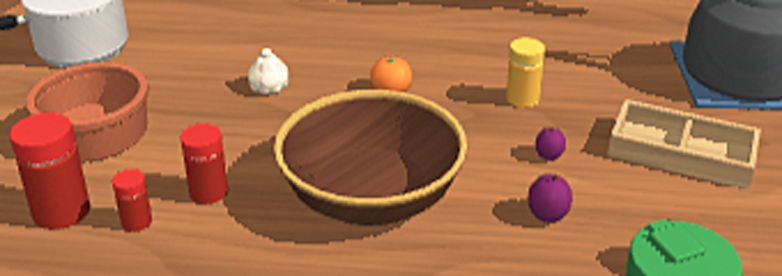

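```bash
cat > h.py <<'E'
import numpy as np, cv2
from workcell import vision, telemetry
from scipy.spatial.transform import Rotation as R
def ray(c,u,v,z):
    f=210/np.tan(np.radians(c['fov_y']/2))
    d=c['pose'][:3,:3]@np.array([(u-c['cx'])/f,-(v-c['cy'])/f,-1]);o=c['pose'][:3,3]
    return (o+d*(z-o[2])/d[2])[:2]
E
python3 - <<'E'
from h import *
t=vision.camera('top');s=vision.camera('scene')
P=lambda c,x,y,k,ox,oy,z:ray(c,(x+.5)/k-.5+ox,(y+.5)/k-.5+oy,z)
T=dict(plum=(356,117,0,.024),yel=(367,396,0,.078),mand=(587,406,0,.022),bowl=(595,145,0,.065),r1=(72,194,0,.03),r2=(258,256,0,.03),r3=(225,353,0,.03),r4=(40,290,0,.03),
red=(158,118,1,.078),gar=(123,402,1,.022),keep=(365.5,248,1,.06),smallplum=(345,249,0,.017),knob=(515,507,1,.111))
S=dict(plum=(550,198,.024),yel=(526,47,.078),mand=(391,74,.022),bowl=(370,150,.065),red=(203,135,.078),gar=(267,76,.022),keep=(88,94,.06),r2=(618,103,.03),r1=(756,128,.03))
for n,(x,y,q,z) in T.items():
    print(n,P(t,x,y,3.5,300 if q else 110,130,z).round(3), P(s,*S[n][:2],2.3,100,170,S[n][2]).round(3) if n in S else '')
E
```

```text
plum [0.66  0.185] [0.661 0.185]
yel [0.435 0.161] [0.441 0.161]
mand [ 0.433 -0.005] [ 0.429 -0.006]
bowl [ 0.633 -0.007] [ 0.652 -0.004]
r1 [0.592 0.407] [0.518 0.426]
r2 [0.546 0.258] [0.481 0.274]
r3 [0.468 0.28 ] 
r4 [0.515 0.428] 
red [ 0.655 -0.181] [ 0.66  -0.178]
gar [ 0.44  -0.162] [ 0.45  -0.162]
keep [ 0.56  -0.344] [ 0.57  -0.341]
smallplum [0.554 0.191] 
knob [ 0.365 -0.439]
```

```bash
python3 -m inch '[[[0,0,-0.0155],[0,0,0],-1],[[0,0,-0.0155],[0,0,0],-1],[[0,0,-0.0155],[0,0,0],-1],[[0,0,-0.0155],[0,0,0],-1],[[0,0,0],[0,-0.1,0],-1],[[0,0,0],[0,-0.1,0],-1],[[0,0,0],[0,-0.1,0],-1],[[0,0,0],[0,-0.1,0],-1],[[0,0,0],[-0.05,-0.1,0],-1]]'; python3 -m inch '[[[0,0,0],[-0.08,-0.1,0],-1],[[0,0,0],[-0.08,-0.1,0],-1],[[0,0,0],[-0.1,-0.1,0],-1],[[0,0,0],[-0.1,-0.1,0],-1],[[0,0,0],[-0.1,-0.1,0],-1],[[0,0,0],[-0.1,0,0],-1],[[0,0,0],[-0.1,0,0],-1],[[0,0,0],[0,0,0],-1],[[0,0,0],[0,0,0],-1]]'; python3 - <<'E'
from h import *
c=vision.camera('wrist');cv2.imwrite('pics/w1.png',c['img'][:,:,::-1]);print(c['pose'],c['fov_y'])
E
```

```text
clock: 0.95
eef_pos: [0.203, 0.3109, 0.2309]
tool_rot: [-0.002, 1.0, -0.0, -0.001]
ft_force: [1.1, -0.8, 0.9]
grip_width: 0.0854
grasp_force: 0.0
clock: 1.7
eef_pos: [0.4019, 0.1639, 0.2306]
tool_rot: [0.001, 1.0, -0.0, -0.001]
ft_force: [-1.1, -0.0, -0.1]
grip_width: 0.0855
grasp_force: 0.0
[[ 1.15604358e-03 -9.61495818e-01 -2.74817132e-01  3.31066828e-01]
 [ 9.99998322e-01  7.20944230e-04  1.68423555e-03  1.64781738e-01]
 [-1.42125761e-03 -2.74818618e-01  9.61495038e-01  3.74087198e-01]
 [ 0.00000000e+00  0.00000000e+00  0.00000000e+00  1.00000000e+00]] 59.7130034100484
```

```bash
python3 -m inch '[[[0,0,0],[-0.1,-0.01,0],-1],[[0,0,0],[-0.015,0,0.05],-1],[[0,0,0],[0,0,0.1],-1],[[0,0,0],[0,0,0.1],-1],[[0,0,0],[0,0,0.1],-1],[[0,0,0],[0,0,0.1],-1],[[0,0,0],[0,0,0.1],-1],[[0,0,0],[0,0,0.1],-1],[[0,0,0],[0,0,0],-1],[[0,0,0],[0,0,0],-1]]'; python3 -m inch '[[[0,0,0],[0,0,0],1],[[0,0,0],[0,0,0],1],[[0,0,0],[0,0,0],1],[[0,0,0],[0,0,0],1],[[0,0,0],[0,0,0],1],[[0,0,0],[0,0,0],1],[[0,0,0],[0,0,0],1],[[0,0,0],[0,0,0],1]]'
```

```text
clock: 2.58
eef_pos: [0.4331, 0.1614, 0.0357]
tool_rot: [-0.001, 1.0, -0.001, -0.002]
ft_force: [-0.2, -0.1, 0.3]
grip_width: 0.085
grasp_force: 0.0
clock: 3.25
eef_pos: [0.4371, 0.1621, 0.0383]
tool_rot: [-0.0, 1.0, 0.001, 0.002]
ft_force: [-1.3, -0.5, 7.4]
grip_width: 0.0408
grasp_force: 59.7
```

```bash
python3 -m inch '[[[0,0,0],[0,0,-0.05],1],[[0,0,0],[0,0,-0.08],1],[[0,0,0],[0,0,-0.1],1],[[0,0,0],[-0.03,0.06,-0.1],1],[[0,0,0],[-0.04,0.08,-0.07],1],[[0,0,0],[-0.05,0.1,0],1],[[0,0,0],[-0.05,0.1,0],1],[[0,0,0],[-0.05,0.1,0],1],[[0,0,0],[-0.05,0.1,0],1],[[0,0,0],[-0.04,0.1,0],1]]'; python3 -m inch '[[[0,0,0],[-0.03,0.06,0],1],[[0,0,0],[-0.01,0.023,0],1],[[0,0,0],[0,0,0],1],[[0,0,0],[0,0,0],1],[[0,0,0],[0,0,0],1]]'; python3 - <<'E'
from h import *
c=vision.camera('top');t=c['img'][:,:,::-1]
cv2.imwrite('pics/t3.png',cv2.resize(t[130:290,40:240],None,fx=3.5,fy=3.5,interpolation=cv2.INTER_CUBIC))
c=vision.camera('wrist');cv2.imwrite('pics/w2.png',c['img'][:,:,::-1])
E
```

```text
clock: 4.08
eef_pos: [0.5295, 0.3549, 0.1571]
tool_rot: [-0.0, 1.0, 0.0, 0.001]
ft_force: [0.6, 0.7, -0.4]
grip_width: 0.041
grasp_force: 60.8
clock: 4.5
eef_pos: [0.54, 0.3771, 0.1565]
tool_rot: [0.0, 1.0, -0.0, -0.0]
ft_force: [0.1, -0.9, -0.7]
grip_width: 0.0409
grasp_force: 60.8
```

View pics/w2.png

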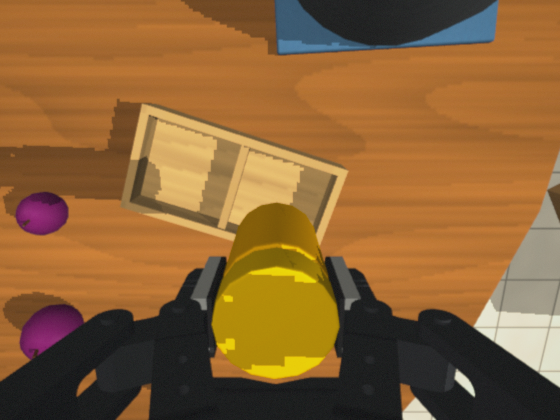

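```bash
python3 - <<'E'
from h import *
c=vision.camera('wrist')
for p in((145,104),(347,168),(122,205)):print(ray(c,*p,.03).round(3))
E
```

```text
[0.469 0.285]
[0.515 0.431]
[0.544 0.26 ]
```

```bash
python3 -m inch '[[[0,0,0],[0,0.01,0.05],1],[[0,0,0],[0,0,0.09],1],[[0,0,0],[0,0,0.09],1],[[0,0,0],[0,0,0.07],1],[[0,0,0],[0,0,0.04],1],[[0,0,0],[0,0,0.02],1],[[0,0,0],[0,0,0.01],1],[[0,0,0],[0,0,0.006],1],[[0,0,0],[0,0,0],1],[[0,0,0],[0,0,0],1]]'; python3 -m inch '[[[0,0,0],[0,0,0.004],1],[[0,0,0],[0,0,0],1],[[0,0,0],[0,0,0],-0.4],[[0,0,0],[0,0,0],-0.4],[[0,0,0],[0,0,0],-0.4],[[0,0,0],[0,0,0],-0.4]]'
```

```text
clock: 5.48
eef_pos: [0.5414, 0.3821, 0.0451]
tool_rot: [-0.0, 1.0, 0.001, 0.001]
ft_force: [-0.6, 0.5, -0.9]
grip_width: 0.0408
grasp_force: 60.9
clock: 5.98
eef_pos: [0.5404, 0.3814, 0.0422]
tool_rot: [-0.0, 1.0, -0.0, -0.0]
ft_force: [-0.0, -0.2, 0.4]
grip_width: 0.0597
grasp_force: 0.0
```

```bash
python3 -m inch '[[[0,0,0],[0,0,-0.05],-0.4],[[0,0,0],[0,0,-0.1],-0.4],[[0,0,0],[0,0,-0.1],-0.4],[[0,0,0],[0,0,-0.1],-0.4],[[0,0,0],[-0.05,-0.08,-0.05],-1],[[0,0,0],[-0.06,-0.1,0],-1],[[0,0,0],[-0.06,-0.1,0],-1],[[0,0,0],[-0.06,-0.1,0],-1],[[0,0,0],[-0.06,-0.1,0],-1],[[0,0,0],[-0.06,-0.1,0],-1]]'; python3 -m inch '[[[0,0,0],[-0.05,-0.075,0],-1],[[0,0,0],[0,0,0],-1],[[0,0,0],[0,0,0],-1],[[0,0,0],[0,0,0],-1]]'; python3 - <<'E'
from h import *
c=vision.camera('wrist');cv2.imwrite('pics/w3.png',c['img'][:,:,::-1])
E
```

```text
clock: 6.82
eef_pos: [0.6461, 0.2061, 0.1622]
tool_rot: [-0.001, 1.0, -0.0, -0.0]
ft_force: [0.3, 1.2, 0.5]
grip_width: 0.0854
grasp_force: 0.0
clock: 7.15
eef_pos: [0.6603, 0.1853, 0.1619]
tool_rot: [-0.0, 1.0, 0.0, -0.001]
ft_force: [-0.3, -0.3, -0.2]
grip_width: 0.0854
grasp_force: 0.0
```

View pics/w3.png

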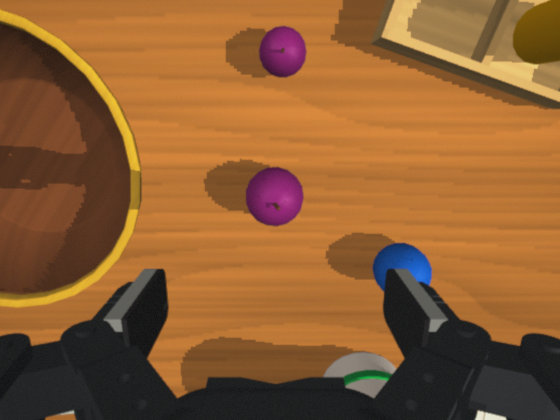

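```bash
python3 - <<'E'
from h import *
c=vision.camera('wrist')
for p in((274,197),(402,270),(283,51)):print(ray(c,*p,.024).round(3))
E
```

```text
[0.66  0.185]
[0.723 0.293]
[0.553 0.192]
```

```bash
python3 -m inch '[[[0,0,0],[0,0,0.06],-1],[[0,0,0],[0,0,0.1],-1],[[0,0,0],[0,0,0.1],-1],[[0,0,0],[0,0,0.1],-1],[[0,0,0],[0,0,0.07],-1],[[0,0,0],[0,0,0.05],-1],[[0,0,0],[0,0,0.03],-1],[[0,0,0],[0,0,0.01],-1],[[0,0,0],[0,0,0],-1],[[0,0,0],[0,0,0],-1]]'; python3 -m inch '[[[0,0,0],[0,0,0],1],[[0,0,0],[0,0,0],1],[[0,0,0],[0,0,0],1],[[0,0,0],[0,0,0],1],[[0,0,0],[0,0,0],1],[[0,0,0],[0,0,0],1],[[0,0,0],[0,0,0],1]]'
```

```text
clock: 8.08
eef_pos: [0.6613, 0.1859, 0.0076]
tool_rot: [-0.001, 1.0, 0.0, 0.001]
ft_force: [0.2, -0.1, 0.9]
grip_width: 0.0854
grasp_force: 0.0
clock: 8.67
eef_pos: [0.6618, 0.1852, 0.0079]
tool_rot: [-0.0, 1.0, 0.0, 0.001]
ft_force: [-0.6, -1.0, 6.2]
grip_width: 0.0437
grasp_force: 61.3
```

```bash
python3 -m inch '[[[0,0,0],[0,0,-0.04],1],[[0,0,0],[0,0,-0.08],1],[[0,0,0],[0,0,-0.1],1],[[0,0,0],[0,-0.04,-0.1],1],[[0,0,0],[0,-0.08,-0.08],1],[[0,0,0],[0,-0.1,0],1],[[0,0,0],[0,-0.1,0],1],[[0,0,0],[0,-0.1,0],1],[[0,0,0],[0,-0.1,0],1],[[0,0,0],[0,-0.08,0],1]]'; python3 -m inch '[[[0,0,0],[0,-0.04,0],1],[[0,0,0],[0,0,0],1],[[0,0,0],[0,0,0],1],[[0,0,0],[0,0,0],1]]'; python3 - <<'E'
from h import *
c=vision.camera('wrist');cv2.imwrite('pics/w4.png',c['img'][:,:,::-1])
E
```

```text
clock: 9.5
eef_pos: [0.6602, 0.0027, 0.1267]
tool_rot: [0.0, 1.0, -0.0, -0.0]
ft_force: [-0.3, 0.4, -0.9]
grip_width: 0.0433
grasp_force: 61.1
clock: 9.83
eef_pos: [0.6607, -0.0055, 0.1263]
tool_rot: [-0.001, 1.0, 0.0, -0.0]
ft_force: [-0.6, -0.1, -1.1]
grip_width: 0.0432
grasp_force: 61.1
```

View pics/w4.png

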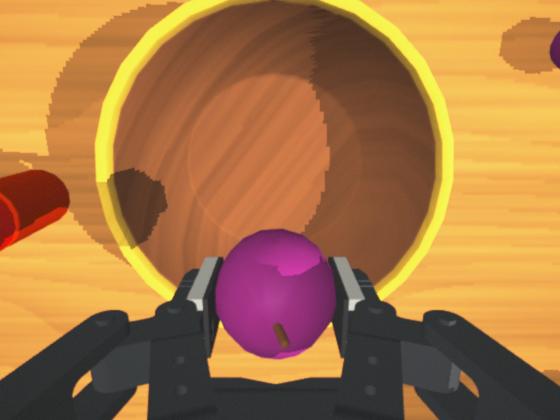

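```bash
python3 -m inch '[[[0,0,0],[0,0,0.05],1],[[0,0,0],[0,0,0.09],1],[[0,0,0],[0,0,0.08],1],[[0,0,0],[0,0,0.06],1],[[0,0,0],[0,0,0.04],1],[[0,0,0],[0,0,0.02],1],[[0,0,0],[0,0,0.015],1],[[0,0,0],[0,0,0.01],1],[[0,0,0],[0,0,0],1],[[0,0,0],[0,0,0],1]]'; python3 -m inch '[[[0,0,0],[0,0,0.006],1],[[0,0,0],[0,0,0],1],[[0,0,0],[0,0,0],1]]'
```

```text
clock: 10.72
eef_pos: [0.6616, -0.0069, 0.0178]
tool_rot: [-0.0, 1.0, 0.0, 0.001]
ft_force: [-0.6, -0.3, 0.4]
grip_width: 0.0431
grasp_force: 61.1
clock: 10.97
eef_pos: [0.6616, -0.0071, 0.016]
tool_rot: [-0.0, 1.0, 0.0, 0.001]
ft_force: [0.5, 0.4, 1.2]
grip_width: 0.0428
grasp_force: 61.2
```

```bash
python3 -m inch '[[[0,0,0],[0,0,0],0.2],[[0,0,0],[0,0,0],-0.35],[[0,0,0],[0,0,0],-0.35],[[0,0,0],[0,0,0],-0.35],[[0,0,0],[0,0,0],-0.35],[[0,0,0],[0,0,-0.03],-0.35],[[0,0,0],[0,0,-0.08],-0.35],[[0,0,0],[0,0,-0.1],-0.35],[[0,0,0],[0,0,-0.1],-0.35],[[0,0,0],[0.05,0,-0.09],-0.35]]'; python3 -m inch '[[[0,0,0],[0.1,0,0],-1],[[0,0,0],[0.1,0,0],-1],[[0,0,0],[0.1,0,0],-1],[[0,0,0],[0.1,0,0],-1],[[0,0,0],[0.1,0,0],-1],[[0,0,0],[0.1,0,0],-1],[[0,0,0],[0.08,0,0],-1],[[0,0,0],[0.03,0.005,0],-1],[[0,0,0],[0,0,0],-1],[[0,0,0],[0,0,0],-1]]'; python3 - <<'E'
from h import *
c=vision.camera('wrist');cv2.imwrite('pics/w5.png',c['img'][:,:,::-1])
E
```

```text
clock: 11.8
eef_pos: [0.6479, -0.0069, 0.1373]
tool_rot: [-0.0, 1.0, -0.0, 0.002]
ft_force: [0.4, -0.4, 0.0]
grip_width: 0.0575
grasp_force: 0.0
clock: 12.63
eef_pos: [0.4341, -0.0056, 0.136]
tool_rot: [-0.0, 1.0, -0.0, 0.001]
ft_force: [0.1, -0.1, 0.7]
grip_width: 0.0851
grasp_force: 0.0
```

View pics/w5.png

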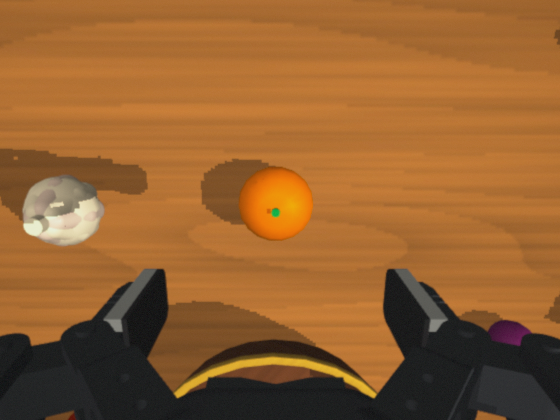

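```bash
python3 -m inch '[[[0,0,0],[0,0,0.05],-1],[[0,0,0],[0,0,0.09],-1],[[0,0,0],[0,0,0.1],-1],[[0,0,0],[0,0,0.09],-1],[[0,0,0],[0,0,0.06],-1],[[0,0,0],[0,0,0.03],-1],[[0,0,0],[0,0,0.013],-1],[[0,0,0],[0,0,0],-1],[[0,0,0],[0,0,0],-1]]'; python3 -m inch '[[[0,0,0],[0,0,0],1],[[0,0,0],[0,0,0],1],[[0,0,0],[0,0,0],1],[[0,0,0],[0,0,0],1],[[0,0,0],[0,0,0],1],[[0,0,0],[0,0,0],1],[[0,0,0],[0,0,0],1]]'; python3 -m inch '[[[0,0,0],[0,0,-0.04],1],[[0,0,0],[0,0,-0.08],1],[[0,0,0],[0,0,-0.1],1],[[0,0,0],[0,0,-0.1],1],[[0,0,0],[0,0,-0.08],1],[[0,0,0],[0,0,0],1],[[0,0,0],[0,0,0],1]]'
```

```text
clock: 13.43
eef_pos: [0.4342, -0.0056, 0.0057]
tool_rot: [-0.0, 1.0, -0.0, 0.001]
ft_force: [-0.1, 1.2, -0.2]
grip_width: 0.0854
grasp_force: 0.0
clock: 14.02
eef_pos: [0.4338, -0.0055, 0.0068]
tool_rot: [-0.0, 1.0, 0.0, 0.001]
ft_force: [-2.2, 0.3, 8.5]
grip_width: 0.0512
grasp_force: 60.7
clock: 14.6
eef_pos: [0.4341, -0.0056, 0.1269]
tool_rot: [-0.0, 1.0, -0.0, 0.002]
ft_force: [-0.2, -0.7, -1.9]
grip_width: 0.0511
grasp_force: 62.9
```

```bash
python3 -m inch '[[[0,0,0],[-0.05,0,0],1],[[0,0,0],[-0.08,0,0],1],[[0,0,0],[-0.1,0,0],1],[[0,0,0],[-0.1,0,0],1],[[0,0,0],[-0.1,0,0],1],[[0,0,0],[-0.09,0,0],1],[[0,0,0],[-0.05,0,0],1],[[0,0,0],[0,0,0],1],[[0,0,0],[0,0,0],1],[[0,0,0],[0,0,0],1]]'; python3 - <<'E'
from h import *
c=vision.camera('scene');cv2.imwrite('pics/s2.png',cv2.resize(c['img'][150:290,180:400,::-1],None,fx=3.5,fy=3.5,interpolation=cv2.INTER_CUBIC))
E
```

```text
clock: 15.43
eef_pos: [0.6017, -0.0055, 0.1234]
tool_rot: [-0.0, 1.0, 0.0, -0.002]
ft_force: [-0.6, -0.6, -0.8]
grip_width: 0.0511
grasp_force: 62.9
```

View pics/s2.png

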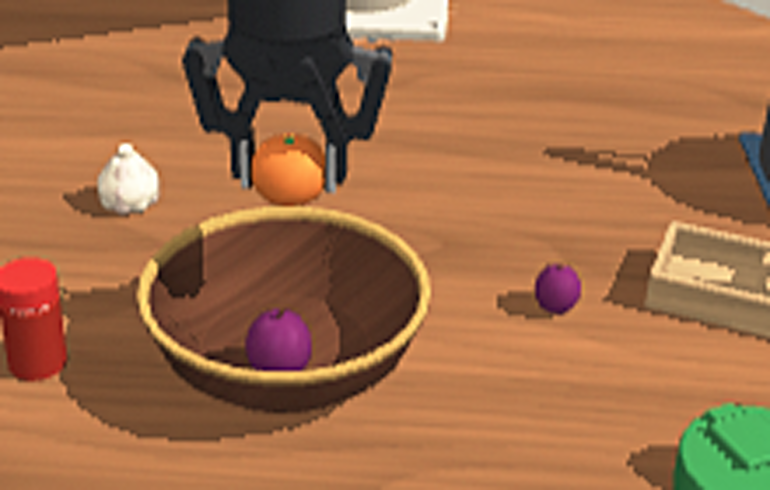

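```bash
python3 -m inch '[[[0,0,0],[0,0,0.05],1],[[0,0,0],[0,0,0.09],1],[[0,0,0],[0,0,0.08],1],[[0,0,0],[0,0,0.06],1],[[0,0,0],[0,0,0.04],1],[[0,0,0],[0,0,0.02],1],[[0,0,0],[0,0,0.015],1],[[0,0,0],[0,0,0.01],1],[[0,0,0],[0,0,0],1],[[0,0,0],[0,0,0],1]]'; python3 -m inch '[[[0,0,0],[0,0,0.006],1],[[0,0,0],[0,0,0],1],[[0,0,0],[0,0,0],1]]'
```

```text
clock: 16.32
eef_pos: [0.6043, -0.0055, 0.0165]
tool_rot: [-0.0, 1.0, -0.0, 0.001]
ft_force: [0.2, 0.7, -0.7]
grip_width: 0.0512
grasp_force: 62.9
clock: 16.57
eef_pos: [0.6049, -0.0055, 0.015]
tool_rot: [-0.0, 1.0, -0.0, 0.001]
ft_force: [0.5, -0.2, 2.5]
grip_width: 0.0511
grasp_force: 63.2
```

```bash
python3 -m inch '[[[0,0,0],[0,0,0],0.1],[[0,0,0],[0,0,0],-0.48],[[0,0,0],[0,0,0],-0.48],[[0,0,0],[0,0,0],-0.48],[[0,0,0],[0,0,0],-0.48],[[0,0,0],[0,0,-0.03],-0.48],[[0,0,0],[0,0,-0.08],-0.48],[[0,0,0],[0,0,-0.1],-0.48],[[0,0,0],[0,0,-0.1],-0.48],[[0,0,0],[0,0,-0.09],-0.48]]'; python3 -m inch '[[[0,0,0],[0.07,-0.07,0],-1],[[0,0,0],[0.09,-0.09,0],-1],[[0,0,0],[0.09,-0.09,0],-1],[[0,0,0],[0.1,-0.09,0],-1],[[0,0,0],[0.1,-0.09,0],-1],[[0,0,0],[0.07,-0.06,0],-1],[[0,0,0],[0.025,-0.03,0],-1],[[0,0,0],[0,0,0],-1],[[0,0,0],[0,0,0],-1],[[0,0,0],[0,0,0],-1]]'; python3 - <<'E'
from h import *
c=vision.camera('wrist');cv2.imwrite('pics/w6.png',c['img'][:,:,::-1])
E
```

```text
clock: 17.4
eef_pos: [0.6039, -0.0055, 0.1361]
tool_rot: [-0.0, 1.0, -0.0, 0.0]
ft_force: [0.3, 0.1, -0.2]
grip_width: 0.0632
grasp_force: 0.0
clock: 18.23
eef_pos: [0.4417, -0.1613, 0.1343]
tool_rot: [-0.001, 1.0, -0.0, 0.001]
ft_force: [-0.6, 0.2, -0.2]
grip_width: 0.0855
grasp_force: 0.0
```

View pics/w6.png

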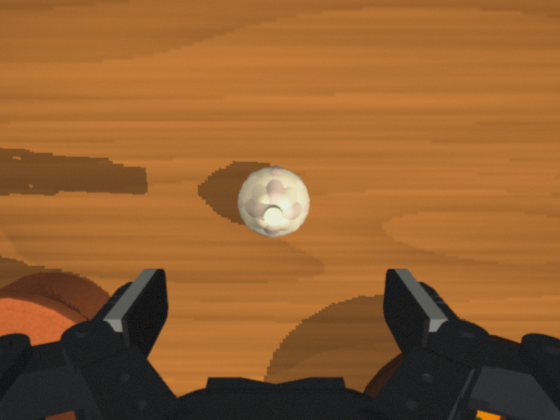

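```bash
python3 -m inch '[[[0,0,0],[0,0,0.05],-1],[[0,0,0],[0,0,0.09],-1],[[0,0,0],[0,0,0.1],-1],[[0,0,0],[0,0,0.09],-1],[[0,0,0],[0,0,0.06],-1],[[0,0,0],[0,0,0.03],-1],[[0,0,0],[0,0,0.015],-1],[[0,0,0],[0,0,0],-1],[[0,0,0],[0,0,0],-1]]'; python3 -m inch '[[[0,0,0],[0,0,0],1],[[0,0,0],[0,0,0],1],[[0,0,0],[0,0,0],1],[[0,0,0],[0,0,0],1],[[0,0,0],[0,0,0],1],[[0,0,0],[0,0,0],1],[[0,0,0],[0,0,0],1]]'; python3 -m inch '[[[0,0,0],[0,0,-0.04],1],[[0,0,0],[0,0,-0.08],1],[[0,0,0],[0,0,-0.1],1],[[0,0,0],[0,0,-0.1],1],[[0,0,0],[0,0,-0.08],1],[[0,0,0],[0,0,0],1],[[0,0,0],[0,0,0],1]]'
```

```text
clock: 19.03
eef_pos: [0.4416, -0.1616, 0.004]
tool_rot: [-0.001, 1.0, -0.0, 0.001]
ft_force: [0.3, -0.4, 0.2]
grip_width: 0.0857
grasp_force: 0.0
clock: 19.62
eef_pos: [0.4413, -0.162, 0.0049]
tool_rot: [-0.0, 1.0, -0.0, 0.001]
ft_force: [-1.3, 0.3, 8.0]
grip_width: 0.0491
grasp_force: 60.8
clock: 20.2
eef_pos: [0.4417, -0.1622, 0.1252]
tool_rot: [-0.0, 1.0, -0.001, 0.002]
ft_force: [-0.8, 0.4, -0.6]
grip_width: 0.0491
grasp_force: 62.3
```

```bash
python3 -m inch '[[[0,0,0],[-0.04,-0.05,0],1],[[0,0,0],[-0.06,-0.08,0],1],[[0,0,0],[-0.07,-0.1,0],1],[[0,0,0],[-0.07,-0.1,0],1],[[0,0,0],[-0.07,-0.1,0],1],[[0,0,0],[-0.05,-0.1,0],1],[[0,0,0],[-0.035,-0.077,0],1],[[0,0,0],[0,0,0],1],[[0,0,0],[0,0,0],1],[[0,0,0],[0,0,0],1]]'; python3 - <<'E'
from h import *
c=vision.camera('wrist');cv2.imwrite('pics/w7.png',c['img'][:,:,::-1])
E
```

```text
clock: 21.03
eef_pos: [0.5577, -0.3427, 0.1213]
tool_rot: [-0.0, 1.0, 0.001, -0.002]
ft_force: [-0.2, -0.0, -0.5]
grip_width: 0.0493
grasp_force: 62.3
```

View pics/w7.png

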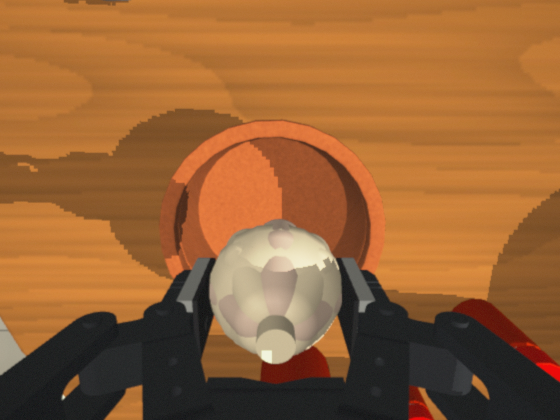

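```bash
python3 - <<'E'
from h import *
c=vision.camera('wrist');t=vision.camera('top')
l,r,tp=ray(c,160,222,.06),ray(c,385,222,.06),ray(c,272,119,.06)
print(l,r,tp,'centre',tp[0]+.0675,(l+r)[1]/2)
for z in(.1,.12):print('big lid',ray(t,355/3.5+300,50/3.5+130,z))
print('big base',ray(t,323/3.5+300,82/3.5+130,0))
E
```

```text
[ 0.5536498  -0.40962986] [ 0.55350372 -0.27693105] [ 0.49455644 -0.34353987] centre 0.5620564362682725 -0.3432804546880855
big lid [ 0.70512276 -0.32815333]
big lid [ 0.70006979 -0.32336232]
big base [ 0.703284  -0.3259789]
```

```bash
python3 -m inch '[[[0,0,0],[-0.008,0,0.05],1],[[0,0,0],[0,0,0.09],1],[[0,0,0],[0,0,0.08],1],[[0,0,0],[0,0,0.06],1],[[0,0,0],[0,0,0.04],1],[[0,0,0],[0,0,0.02],1],[[0,0,0],[0,0,0.015],1],[[0,0,0],[0,0,0.01],1],[[0,0,0],[0,0,0],1],[[0,0,0],[0,0,0],1]]'; python3 -m inch '[[[0,0,0],[0,0,0.006],1],[[0,0,0],[0,0,0],1],[[0,0,0],[0,0,0],1]]'
```

```text
clock: 22.02
eef_pos: [0.5621, -0.344, 0.0149]
tool_rot: [-0.0, 1.0, -0.0, 0.001]
ft_force: [-0.2, -0.5, -0.9]
grip_width: 0.0493
grasp_force: 62.3
clock: 22.27
eef_pos: [0.5623, -0.3442, 0.013]
tool_rot: [-0.0, 1.0, -0.001, 0.001]
ft_force: [0.9, -0.7, 2.5]
grip_width: 0.0492
grasp_force: 62.5
```

```bash
python3 -m inch '[[[0,0,0],[0,0,0],0.1],[[0,0,0],[0,0,0],-0.42],[[0,0,0],[0,0,0],-0.42],[[0,0,0],[0,0,0],-0.42],[[0,0,0],[0,0,0],-0.42],[[0,0,0],[0,0,-0.03],-0.42],[[0,0,0],[0,0,-0.08],-0.42],[[0,0,0],[0,0,-0.1],-0.42],[[0,0,0],[0,0,-0.1],-0.42],[[0,0,0],[0,0,-0.1],-0.42]]'; python3 -m inch '[[[0,0,0],[0,0.06,-0.1],-0.6],[[0,0,0],[0,0.1,-0.04],-0.6],[[0,0,0],[-0.04,0.1,0],-0.6],[[0,0,0],[-0.08,0.1,0],-0.6],[[0,0,0],[-0.08,0.1,0],-0.6],[[0,0,0],[-0.08,0.06,0],-0.6],[[0,0,0],[-0.03,0.023,0],-0.6],[[0,0,0],[0,0,0],-0.6],[[0,0,0],[0,0,0],-0.6],[[0,0,0],[0,0,0],-0.6]]'; python3 - <<'E'
from h import *
c=vision.camera('wrist');cv2.imwrite('pics/w8.png',c['img'][:,:,::-1])
E
```

```text
clock: 23.1
eef_pos: [0.5611, -0.3434, 0.1367]
tool_rot: [-0.0, 1.0, 0.0, -0.0]
ft_force: [0.7, -0.2, 0.5]
grip_width: 0.0602
grasp_force: 0.0
clock: 23.93
eef_pos: [0.6535, -0.1813, 0.1772]
tool_rot: [-0.0, 1.0, -0.0, -0.0]
ft_force: [-0.6, -0.3, -0.2]
grip_width: 0.0686
grasp_force: 0.0
```

View pics/w8.png

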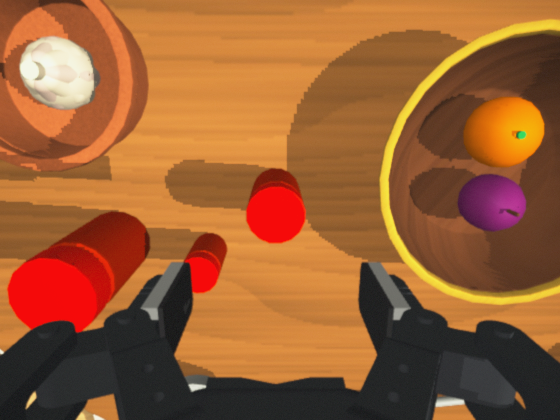

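```bash
python3 - <<'E'
from h import *
c=vision.camera('wrist')
print('red',ray(c,275.5,214,.078)); 
for z in (.05,.055,.06):print('small',ray(c,202,272,z))
E
```

```text
red [ 0.65555335 -0.18102583]
small [ 0.71303119 -0.24056818]
small [ 0.71061864 -0.23946602]
small [ 0.70820609 -0.23836386]
```

```bash
python3 -m inch '[[[0,0,0],[-0.005,0,0.05],-0.6],[[0,0,0],[0,0,0.09],-0.6],[[0,0,0],[0,0,0.1],-0.6],[[0,0,0],[0,0,0.1],-0.6],[[0,0,0],[0,0,0.07],-0.6],[[0,0,0],[0,0,0.04],-0.6],[[0,0,0],[0,0,0.02],-0.6],[[0,0,0],[0,0,0],-0.6],[[0,0,0],[0,0,0],-0.6]]'; python3 -m inch '[[[0,0,0],[0,0,0],1],[[0,0,0],[0,0,0],1],[[0,0,0],[0,0,0],1],[[0,0,0],[0,0,0],1],[[0,0,0],[0,0,0],1],[[0,0,0],[0,0,0],1]]'; python3 -m inch '[[[0,0,0],[0,0,-0.05],1],[[0,0,0],[0,0,-0.08],1],[[0,0,0],[0,0,-0.1],1],[[0,0,0],[0,0,-0.1],1],[[0,0,0],[0,0,-0.1],1],[[0,0,0],[0,0,-0.07],1],[[0,0,0],[0,0,0],1],[[0,0,0],[0,0,0],1]]'
```

```text
clock: 24.78
eef_pos: [0.6564, -0.1813, 0.0373]
tool_rot: [-0.0, 1.0, -0.0, 0.001]
ft_force: [-0.0, -0.7, 0.4]
grip_width: 0.0685
grasp_force: 0.0
clock: 25.28
eef_pos: [0.6573, -0.1811, 0.0383]
tool_rot: [-0.0, 1.0, -0.001, 0.002]
ft_force: [0.1, -0.8, 6.3]
grip_width: 0.0411
grasp_force: 60.9
clock: 25.95
eef_pos: [0.6567, -0.1808, 0.1877]
tool_rot: [-0.0, 1.0, -0.0, 0.002]
ft_force: [-0.4, -0.0, -2.0]
grip_width: 0.0411
grasp_force: 60.6
```

```bash
python3 -m inch '[[[0,0,0],[0.01,0.05,0],1],[[0,0,0],[0.02,0.08,0],1],[[0,0,0],[0.03,0.1,0],1],[[0,0,0],[0.03,0.1,0],1],[[0,0,0],[0.03,0.1,0],1],[[0,0,0],[0.03,0.1,0],1],[[0,0,0],[0.03,0.1,0],1],[[0,0,0],[0.03,0.1,0],1],[[0,0,0],[0.03,0.1,0],1],[[0,0,0],[0.03,0.1,0],1]]'; python3 -m inch '[[[0,0,0],[0.03,0.1,0],1],[[0,0,0],[0.03,0.1,0],1],[[0,0,0],[0.03,0.1,0],1],[[0,0,0],[0.03,0.1,0],1],[[0,0,0],[0.03,0.1,0],1],[[0,0,0],[0.03,0.1,0],1],[[0,0,0],[0.008,0.08,0],1],[[0,0,0],[0,0.023,0],1],[[0,0,0],[0,0,0],1],[[0,0,0],[0,0,0],1]]'; python3 - <<'E'
from h import *
c=vision.camera('top');cv2.imwrite('pics/t4.png',cv2.resize(c['img'][130:290,60:260,::-1],None,fx=3.5,fy=3.5,interpolation=cv2.INTER_CUBIC))
E
```

```text
clock: 26.78
eef_pos: [0.5724, 0.0995, 0.1835]
tool_rot: [-0.0, 1.0, -0.0, -0.002]
ft_force: [-0.3, 0.4, -0.3]
grip_width: 0.0409
grasp_force: 60.7
clock: 27.62
eef_pos: [0.5172, 0.3085, 0.1842]
tool_rot: [-0.001, 1.0, -0.001, -0.001]
ft_force: [0.9, -0.4, -1.3]
grip_width: 0.0409
grasp_force: 60.7
```

```bash
python3 -m inch '[[[0,0,0],[-0.006,0,0.05],1],[[0,0,0],[0,0,0.09],1],[[0,0,0],[0,0,0.1],1],[[0,0,0],[0,0,0.09],1],[[0,0,0],[0,0,0.06],1],[[0,0,0],[0,0,0.04],1],[[0,0,0],[0,0,0.02],1],[[0,0,0],[0,0,0.01],1],[[0,0,0],[0,0,0.01],1],[[0,0,0],[0,0,0],1]]'; python3 -m inch '[[[0,0,0],[0,0,0.005],1],[[0,0,0],[0,0,0.005],1],[[0,0,0],[0,0,0],1]]'
```

```text
clock: 28.5
eef_pos: [0.5204, 0.3087, 0.0454]
tool_rot: [0.0, 1.0, 0.0, 0.0]
ft_force: [-0.5, -0.2, -0.6]
grip_width: 0.0406
grasp_force: 60.8
clock: 28.75
eef_pos: [0.5208, 0.3094, 0.0442]
tool_rot: [-0.0, 1.0, 0.001, 0.001]
ft_force: [-1.2, -1.7, 5.0]
grip_width: 0.0409
grasp_force: 61.4
```

Contact force shows it is on the rack floor; release and back off, then check.

```bash
python3 -m inch '[[[0,0,0],[0,0,0],0],[[0,0,0],[0,0,0],-0.35],[[0,0,0],[0,0,0],-0.35],[[0,0,0],[0,0,0],-0.35],[[0,0,0],[0,0,-0.04],-0.35],[[0,0,0],[0,0,-0.08],-0.35],[[0,0,0],[0,0,-0.1],-0.35],[[0,0,0],[0,0,-0.1],-0.35],[[0,0,0],[0,0,-0.1],-0.35],[[0,0,0],[0,0,-0.1],-0.35]]'; python3 -m inch '[[[0,0,0],[0.05,-0.08,0],-0.35],[[0,0,0],[0.05,-0.1,0],-0.35],[[0,0,0],[0.05,-0.1,0],-0.35],[[0,0,0],[0.05,-0.1,0],-0.35],[[0,0,0],[0.1,-0.1,0],-0.35],[[0,0,0],[0.1,-0.1,0],-0.35],[[0,0,0],[0.1,-0.06,0],-0.35],[[0,0,0],[0,0,0],-0.35],[[0,0,0],[0,0,0],-0.35],[[0,0,0],[0,0,0],-0.35]]'; python3 - <<'E'
from h import *
t=vision.camera('top')['img'][130:290,110:440,::-1];s=vision.camera('scene')['img'][160:280,100:440,::-1]
f=lambda i,w:cv2.resize(i,(w,int(i.shape[0]*w/i.shape[1])),interpolation=cv2.INTER_CUBIC)
cv2.imwrite('pics/fin.png',np.vstack([f(t,660),f(s,660)]))
E
```

```text
clock: 29.58
eef_pos: [0.5196, 0.309, 0.1992]
tool_rot: [-0.0, 1.0, -0.0, -0.0]
ft_force: [0.5, 0.7, -0.4]
grip_width: 0.0575
grasp_force: 0.0
clock: 30.42
eef_pos: [0.3719, 0.1184, 0.1986]
tool_rot: [-0.0, 1.0, 0.0, 0.001]
ft_force: [0.5, -0.1, 0.5]
grip_width: 0.0573
grasp_force: 0.0
```

View pics/fin.png

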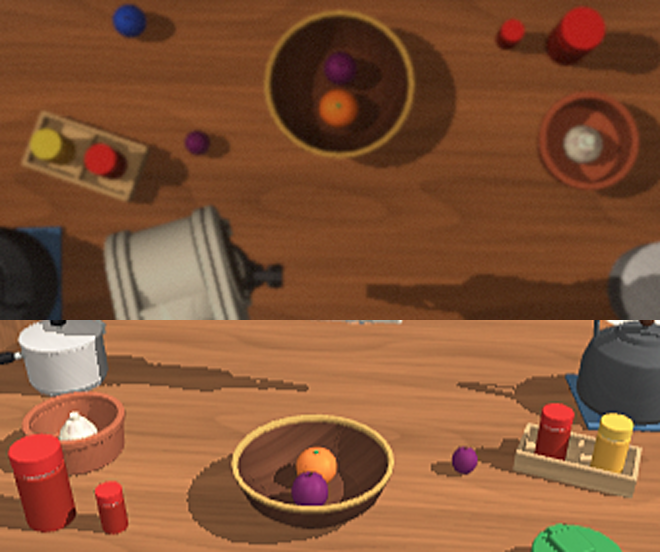

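The final picture shows both jars upright in their own bays (lids near 47,145 and 103,160), both fruits in the bowl (340,68 and 338,107), and the garlic in its pot (583,145). Nothing else has moved.

```bash
python3 -c "
from workcell import workorder;print(workorder.job_done())"
```

```text
the job is handed in; nothing more can be done
None
```

The job is handed in at about 30 s on the robot's clock: the last picture shows the mandarin and plum in the bowl, a jar upright in each rack bay and the garlic in its pot, and I saw no sign that anything else had moved; the hand-in call returned no verdict.

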